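Rack the clean columns by length

TASK

Move the four steel columns from the grey drying rack into the yellow cradles of the white storage rack, one to a cradle, in order of length with the shortest next to the blue end block and the longest at the other end, each lying in its cradle and centred between its ends. Do not let a column roll or drop down onto the bench or a rack's base plate, and leave the green glass flask where it stands.

Things in the scene. Friction and masses are not known exactly. Their poses are not given: they have to be found in the camera images.
- column_a: Shortest of four loose steel columns: round rod 90 mm long, 24 mm diameter, black ring at each end, about 0.15 kg. Origin: its middle, on its axis; x runs along the rod. Starts level in a V cradle of the fixed grey drying rack, axis 50 mm above the bench, neighbours 70 mm apart. The grey cradles are shaped like the yellow ones, on a 10 mm base plate; the rod's middle is within 6 mm of its cradle's.
- column_b: Second shortest of four loose steel columns: round rod 120 mm long, 24 mm diameter, black ring at each end, about 0.20 kg. Origin: its middle, on its axis; x runs along the rod. Starts level in a V cradle of the fixed grey drying rack, axis 50 mm above the bench, neighbours 70 mm apart. The grey cradles are shaped like the yellow ones, on a 10 mm base plate; the rod's middle is within 6 mm of its cradle's.
- column_c: Second longest of four loose steel columns: round rod 150 mm long, 24 mm diameter, black ring at each end, about 0.25 kg. Origin: its middle, on its axis; x runs along the rod. Starts level in a V cradle of the fixed grey drying rack, axis 50 mm above the bench, neighbours 70 mm apart. The grey cradles are shaped like the yellow ones, on a 10 mm base plate; the rod's middle is within 6 mm of its cradle's.
- column_d: Longest of four loose steel columns: round rod 180 mm long, 24 mm diameter, black ring at each end, about 0.30 kg. Origin: its middle, on its axis; x runs along the rod. Starts level in a V cradle of the fixed grey drying rack, axis 50 mm above the bench, neighbours 70 mm apart. The grey cradles are shaped like the yellow ones, on a 10 mm base plate; the rod's middle is within 6 mm of its cradle's.
- cradle_1: An end yellow V cradle of the fixed white storage rack; cradles 1 to 4 stand in a row along their common y, 70 mm apart. Two V supports (10 mm thick, mouth 42 mm, tops at z = 44 mm) at x = +-32 mm, free space for fingers between. A rod lies along x, its axis at z = 40 mm. Origin: midway between the supports, on the 10 mm thick base plate.
- cradle_2: An inner yellow V cradle of the fixed white storage rack; cradles 1 to 4 stand in a row along their common y, 70 mm apart. Two V supports (10 mm thick, mouth 42 mm, tops at z = 44 mm) at x = +-32 mm, free space for fingers between. A rod lies along x, its axis at z = 40 mm. Origin: midway between the supports, on the 10 mm thick base plate.
- cradle_3: An inner yellow V cradle of the fixed white storage rack; cradles 1 to 4 stand in a row along their common y, 70 mm apart. Two V supports (10 mm thick, mouth 42 mm, tops at z = 44 mm) at x = +-32 mm, free space for fingers between. A rod lies along x, its axis at z = 40 mm. Origin: midway between the supports, on the 10 mm thick base plate.
- cradle_4: The other end yellow V cradle of the fixed white storage rack; cradles 1 to 4 stand in a row along their common y, 70 mm apart. Two V supports (10 mm thick, mouth 42 mm, tops at z = 44 mm) at x = +-32 mm, free space for fingers between. A rod lies along x, its axis at z = 40 mm. Origin: midway between the supports, on the 10 mm thick base plate.
- blue_block: Blue fixed end block of the storage rack, 110 x 22 x 30 mm high, at the end of the row of yellow cradles, 45 mm from the middle of the nearest cradle (sometimes beside cradle_1, sometimes beside cradle_4). A like block in white stands at the other end. Origin: centre of its underside, on the base plate.
- flask: Green glass conical flask standing loose beyond the racks, 82 mm wide at the foot, 130 mm high, 0.2 kg. Origin: centre of its underside. A bystander, to be left where it stands.
Mind the look-alikes: they are no part of the job. Leave any pink or red look-alike of the column_b alone.

How it is judged (in metres and radians):
At the end, for the whole second after the job is handed in: The columns lie in the four yellow cradles in order of length, shortest beside the blue block: each column's middle within 12 mm horizontally of its cradle's middle, its axis 34 to 46 mm above the cradle's origin and within 0.12 rad of the cradle's direction; all released and at rest (((horizontal distance between blue_block and cradle_1 below 0.08 m and horizontal distance between column_a and cradle_1 below 0.012 m and z of column_a in the frame of cradle_1 between 0.034 and 0.046 m and angle between the x axis of column_a and the x axis of cradle_1, either way round below 0.12 rad and horizontal distance between column_b and cradle_2 below 0.012 m and z of column_b in the frame of cradle_2 between 0.034 and 0.046 m and angle between the x axis of column_b and the x axis of cradle_2, either way round below 0.12 rad and horizontal distance between column_c and cradle_3 below 0.012 m and z of column_c in the frame of cradle_3 between 0.034 and 0.046 m and angle between the x axis of column_c and the x axis of cradle_3, either way round below 0.12 rad and horizontal distance between column_d and cradle_4 below 0.012 m and z of column_d in the frame of cradle_4 between 0.034 and 0.046 m and angle between the x axis of column_d and the x axis of cradle_4, either way round below 0.12 rad) or (horizontal distance between blue_block and cradle_4 below 0.08 m and horizontal distance between column_a and cradle_4 below 0.012 m and z of column_a in the frame of cradle_4 between 0.034 and 0.046 m and angle between the x axis of column_a and the x axis of cradle_4, either way round below 0.12 rad and horizontal distance between column_b and cradle_3 below 0.012 m and z of column_b in the frame of cradle_3 between 0.034 and 0.046 m and angle between the x axis of column_b and the x axis of cradle_3, either way round below 0.12 rad and horizontal distance between column_c and cradle_2 below 0.012 m and z of column_c in the frame of cradle_2 between 0.034 and 0.046 m and angle between the x axis of column_c and the x axis of cradle_2, either way round below 0.12 rad and horizontal distance between column_d and cradle_1 below 0.012 m and z of column_d in the frame of cradle_1 between 0.034 and 0.046 m and angle between the x axis of column_d and the x axis of cradle_1, either way round below 0.12 rad)) and linear speed of each of column_a, column_b, column_c, column_d below 0.02 m/s and angular speed of each of column_a, column_b, column_c, column_d below 0.3 rad/s and contact force between each of column_a, column_b, column_c, column_d and the fingers below 0.05 N); the robot touches nothing.
It fails at once if a column drops or rolls down onto the bench or a base plate (height (world z) of any of column_a, column_b, column_c, column_d below 0.03 m).
It fails at once if the flask is shifted by more than 30 mm or knocked over (distance of flask from where it was at the start of the episode above 0.03 m or angle between flask's own z axis and vertical above 0.3 rad).
It also fails if it takes over 99 s, if anything falls off the work surface, if the arm or the gripper's body presses on something with over 40 N, if the wrist force passes 120 N, or if a joint passes its speed limit or range.

ROBOT

A 7-joint arm with a two-finger parallel gripper is mounted at the origin on the work surface. World frame = base frame: x ahead of the robot, y to its left, z up, the work surface at z = 0. Lengths are in m, angles in degrees, forces in N, time in s.
With the tool pointing down it reaches from about 0.425 to 0.875 m from the base axis. Payload 4.7 kg.
Tool frame: the origin (TCP) lies midway between the tips of the shut fingers; the grasp point (between the pads) lies 19 mm behind it; z points along the fingers, y is the line along which they close (so a half turn about z gives the same grasp; the last joint's range is limited). The gripper opens to 87 mm and grips with 3 to 60 N. Pads are 19 mm wide; open, the fingers measure 117 mm over their backs; the gripper's body (75 mm by 190 mm) begins 51 mm behind the grasp point.
Start: joints at [-68.52, 18.392, -4.016, 83.108, 1.295, 78.541, -3.26], TCP at [0.229, 0.608, 0.223] pointing down, gripper open.
Joint ranges: [-163.93, 163.93], [-17.29, 119.83], [-79.2, 71.16], [3.27, 140.29], [-89.18, 269.18], [5.43, 117.66], [-154.24, 154.24]. Speed limits (degrees/s): [147.25, 147.25, 180, 180, 180, 180, 180].

INTERFACE

Orientations are given as [roll, pitch, yaw] about the fixed x, y, z axes, in that order (R = Rz(yaw) Ry(pitch) Rx(roll)).
In Python, from cell import env, viewer, boxes_of, masks_of gives the robot as it stands. The module is installed in compiled form; this text tells all that it offers.
- The arm moves only by the tool apply_moves, never from a script. Its argument "moves" is a list of rows, each a list of 7 numbers: the shift along the tool's x, y, z scaled (see below), then the turn, a rotation vector about the tool's x, y, z scaled (see below), then the opening, from 0 (shut) to 1 (fully open). A call has 1 to 20 rows; each row is the pose to reach, as a shift and turn from the pose commanded when the call began, along the tool's axes at that moment; what a row does not reach only later rows make up. The controller multiplies each number of a shift by 0.2 m and each number of a turn by 1.5 rad. A row lasts 1/10 s, in which the tool goes at most 50 mm and 8.59 degrees, less where a joint would pass 70% of its speed; a pose out of reach is approached as far as the arm can. A call with a number of a shift or a turn outside -1 to 1 is refused whole. A call with a gripper value outside its range is refused whole. The fingers move at their own pace and stop on an object; "grip_force" is the grip in N (left out, the last holds). Time passes only in rows, so rows that repeat a pose let the fingers close. It gives the time, the measured TCP pose, the force, the opening and the grip force at its end, in the units of the state.
- env.get_obs(): the state, without advancing time (a new reading comes with each control period).
- viewer.read_camera(name): name is "scene" or "side" or "wrist"; returns the picture (480x640x3 uint8, red, green, blue); there is no depth.
- viewer.get_calibration(name): a dict with "fov_y" (degrees; the focal length in pixels is half the picture's height over the tangent of half this angle, whatever the lens; pixels are square), "cx", "cy" (the principal point, pixels), "position" and "orientation" of the camera in the world. Camera axes: x right, y up, looking along -z (the intrinsics and any distortion apply to the point x, -y, -z); pixel columns grow to the right and rows downward; lengths in m; the calibration is good to about 2 mm. A picture is of the moment at which its call begins: read the wrist's pose just before it. get_calibration takes no time and is no camera call; for the wrist camera it gives the pose at the moment of the call.
- env.sign_off(): hands the job in; it is judged then, once.
Trained networks look in the newest picture that a camera, given by its name, has taken for a name from the list of things; names that differ only in an ending like _2 or _b are one class to them, and where a whole thing is asked for, a point or a joint stands for the part that bears it (a point fixed in the world has none). Each returns a list of dicts, best first, with "conf" (0 to 1); they miss things now and then, are a little off and sometimes report something else, mostly with a low value. They report only what shows in the picture. A call takes as long as a camera call. They do not tell look-alikes from the thing itself.
- boxes_of(camera, target): "location" ([column, row] in pixels, amid what is visible of it).
- masks_of(camera, target): "pixels" (480x640 bool, what is visible of it) and "location" ([column, row] in pixels, amid what is visible of it).
The state is a dict: "time_s": time; "qpos": joint angles; "joint_velocities": joint speeds; "effort": joint torques, N m; "tool_pos": TCP position; "tool_rot": TCP orientation; "force": force on the tool from outside, world axes, zero at the start; "wrist_torque": the same for the moment, N m; "grip_width": finger opening in m; "grasp_force": force on a finger pad.
Only numpy, scipy, OpenCV 4.12 (cv2) and the standard library are available. Lean on these libraries where they do the work, as an engineer would, in place of code of your own. Each camera call takes 0.05 s, during which the arm holds its last target. There are 200 camera calls.

## Working session

There is one attempt and no reset: what is moved stays moved. The work goes in short steps, Python scripts to look and compute and a tool call to move; the robot and the scene stay as the last step left them, time stands still between calls to the robot, and variables do not carry over. Pictures are saved under pics/ and viewed, at most 14 in all, crops included, and the job is handed in when it is done.

Besides the shell and the picture viewer there is one more tool, called after "Emit:" as a command line: name --pt "numbers of a row" for each row, then --argument value for the rest. apply_moves: Moves the arm, as the interface text tells. Shifts and turns lie within -1 to 1; 1 stands for 0.2 m of shift or 1.5 rad of turn. Its arguments: {"type":"object","properties":{"moves":{"type":"array","items":{"type":"array","items":{"type":"number","minimum":-1,"maximum":1}}},"grip_force":{"type":"number"}},"required":["moves"]}

```bash
mkdir -p pics; python3 - <<'E'
from cell import env, viewer
import cv2
o=env.get_obs(); print({k:o[k] for k in('time_s','tool_pos','tool_rot','grip_width','force')})
for c in('scene','side','wrist'):
    cv2.imwrite(f'pics/{c}0.png',viewer.read_camera(c)[:,:,::-1]); print(c,viewer.get_calibration(c))
E
```

```text
{'time_s': 0.0, 'tool_pos': array([0.22931971, 0.60760116, 0.22145549]), 'tool_rot': array([-1.79890044e+02,  5.81753950e-03,  1.59326815e+02]), 'grip_width': 0.08686573200589796, 'force': array([ 0.64710643, -0.10178317,  0.91145654])}
scene {'fov_y': 49.7930669890293, 'cx': 309.3857596013588, 'cy': 239.67556355000102, 'position': array([ 0.91363583, -0.59984731,  0.88899342]), 'orientation': array([40.47657412, -0.57448148, 28.87401276])}
side {'fov_y': 44.14917219976376, 'cx': 323.61063668847873, 'cy': 232.53161219686052, 'position': array([0.40648832, 1.13563064, 1.04495692]), 'orientation': array([  48.14656282,    0.81315185, -172.30639352])}
wrist {'fov_y': 69.12683311445673, 'cx': 325.02474342154693, 'cy': 246.66314131136605, 'position': array([0.16010834, 0.63491296, 0.38396775]), 'orientation': array([-1.56880072e+01,  2.10995276e-02,  6.93402732e+01])}
```

View pics/scene0.png

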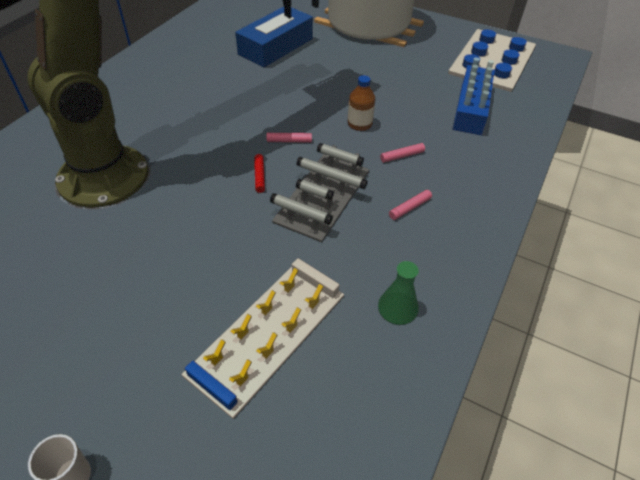

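View pics/side0.png

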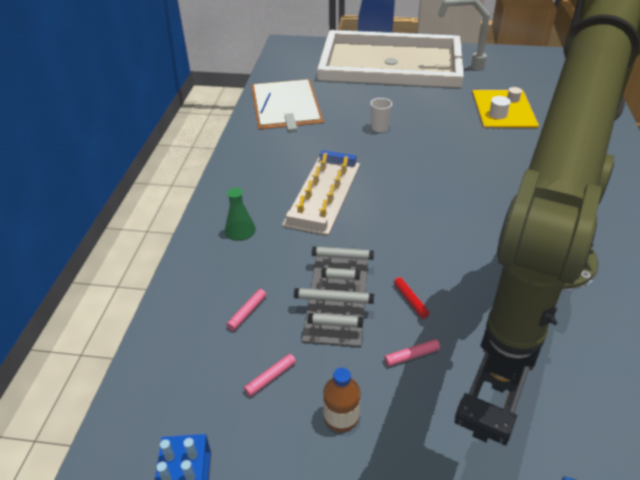

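The scene view shows the grey rack with four columns around (318,185) and the white rack around (265,335), with the blue block at (211,385). There are pink and red look-alike rods at (290,138), (403,153), (411,205) and (260,173), the flask at (400,295), and a bottle at (361,105). The side view agrees: columns at (343,253), (340,273), (335,296), (335,320), and the blue block at the far end, (338,158).

```bash
cat > h.py <<'E'
import numpy as np, cv2
from cell import env, viewer, boxes_of, masks_of
from scipy.spatial.transform import Rotation as R
def plane(cam,px,z,cal=None):
    c=cal or viewer.get_calibration(cam); f=240/np.tan(np.radians(c['fov_y']/2))
    px=np.atleast_2d(px).astype(float)
    d=np.c_[(px[:,0]-c['cx'])/f,-(px[:,1]-c['cy'])/f,-np.ones(len(px))]
    d=d@R.from_euler('xyz',c['orientation'],degrees=True).as_matrix().T
    p=np.array(c['position']); return p+d*((z-p[2])/d[:,2])[:,None]
def rod(cam,m,z,cal=None):
    ys,xs=np.nonzero(m); P=plane(cam,np.c_[xs,ys],z,cal)[:,:2]; c=P.mean(0)
    u=np.linalg.svd(P-c,full_matrices=False)[2][0]; u=u if u[0]>0 else -u
    v=np.array([-u[1],u[0]]); s,t=(P-c)@u,(P-c)@v
    lo,hi=np.percentile(s,[.5,99.5]); return c+u*(lo+hi)/2+v*np.mean(np.percentile(t,[2,98])),np.degrees(np.arctan2(u[1],u[0])),hi-lo
E
python3 - <<'E'
from h import *
for cam in('scene','side'):
    viewer.read_camera(cam)
    for n,z in(('column_a',.055),('cradle_1',.044),('blue_block',.04),('flask',0.0)):
        for d in masks_of(cam,n):
            if d['conf']<.2: continue
            c,a,l=rod(cam,d['pixels'],z)
            print(cam,n,round(d['conf'],2),np.round(d['location']),c.round(3),round(a,1),round(l,3))
E
```

```text
scene column_a 0.98 [340. 151.] [0.508 0.308] 0.5 0.121
scene column_a 0.97 [313. 189.] [0.512 0.169] -0.3 0.093
scene column_a 0.95 [291. 136.] [0.366 0.304] 29.5 0.112
scene column_a 0.6 [301. 208.] [0.515 0.099] 0.6 0.154
scene column_a 0.58 [259. 174.] [0.371 0.154] -55.6 0.132
scene column_a 0.58 [408. 204.] [0.724 0.232] 66.9 0.125
scene column_a 0.57 [291. 315.] [ 0.615 -0.154] -11.5 0.089
scene column_a 0.55 [396. 152.] [0.64  0.391] 51.7 0.121
scene cradle_1 0.95 [314. 293.] [ 0.623 -0.08 ] -13.3 0.09
scene cradle_1 0.77 [269. 307.] [ 0.61  -0.148] -13.5 0.094
scene cradle_1 0.76 [265. 343.] [ 0.6   -0.217] -11.6 0.087
scene cradle_1 0.72 [218. 357.] [ 0.588 -0.286] -11.1 0.089
scene blue_block 0.75 [211. 384.] [ 0.58  -0.335] -10.1 0.115
scene flask 0.85 [400. 301.] [0.792 0.04 ] -78.6 0.162
side column_a 0.89 [414. 298.] [0.347 0.233] -56.7 0.122
side column_a 0.87 [246. 310.] [0.704 0.312] 66.7 0.127
side column_a 0.73 [333. 295.] [0.519 0.249] 1.6 0.178
side column_a 0.67 [412. 351.] [0.341 0.383] 28.5 0.12
side column_a 0.64 [339. 274.] [0.513 0.18 ] 1.8 0.091
side column_a 0.63 [335. 322.] [0.507 0.318] 0.7 0.121
side column_a 0.62 [344. 251.] [0.513 0.11 ] 0.2 0.147
side cradle_1 0.69 [320. 208.] [ 0.614 -0.073] -20.6 0.096
side cradle_1 0.55 [326. 166.] [ 0.583 -0.273] -25.6 0.103
side cradle_1 0.55 [314. 190.] [ 0.604 -0.136] -14.5 0.091
side cradle_1 0.5 [335. 176.] [ 0.593 -0.205] -20.6 0.1
side blue_block 0.72 [336. 159.] [ 0.574 -0.309] -17.3 0.116
side flask 0.82 [237. 221.] [ 0.825 -0.072] -70.6 0.224
side flask 0.6 [328. 193.] [ 0.611 -0.184] -12.7 0.087
```

Emit:
apply_moves --pt "-1 -0.67 0 0 0 0 0.46" --pt "-1 -0.67 0 0 0 0 0.46" --pt "-1 -0.67 0 0 0 0 0.46" --pt "-1 -0.67 0 0 0 0 0.46" --pt "-1 -0.67 0 0 0 0 0.46" --pt "-1 -0.67 0 0 0 0 0.46" --grip_force 25

```text
time_s: 1.25
tool_pos: [0.3749, 0.4058, 0.2232]
tool_rot: [-180.0, 0.2, 158.7]
force: [-0.9, 0.2, -0.3]
grip_width: 0.047
grasp_force: 0.0
```

Emit:
apply_moves --pt "-1 -0.7 0 0 0 -0.24 0.46" --pt "-1 -0.7 0 0 0 -0.24 0.46" --pt "-1 -0.7 0 0 0 -0.24 0.46" --pt "-1 -0.7 0 0 0 -0.24 0.46" --pt "-1 -0.7 0 0 0 -0.24 0.46" --pt "-1 -0.7 0 0 0 -0.24 0.46" --pt "-1 -0.7 0 0 0 -0.24 0.46" --pt "-1 -0.7 0 0 0 -0.24 0.46" --pt "-1 -0.7 0 0 0 -0.24 0.46"

```text
time_s: 2.15
tool_pos: [0.506, 0.2128, 0.2225]
tool_rot: [180.0, -0.0, -179.8]
force: [0.9, -1.1, 0.1]
grip_width: 0.04
grasp_force: 0.0
```

```bash
cat >> h.py <<'E'
def look(tag,*things):
    o=env.get_obs(); cal=viewer.get_calibration('wrist'); im=viewer.read_camera('wrist')
    cv2.imwrite(f'pics/{tag}.png',im[:,:,::-1])
    print(o['time_s'],o['tool_pos'].round(4),o['tool_rot'].round(2),'grip',round(o['grip_width'],4))
    for n,z in things:
        for d in masks_of('wrist',n):
            if d['conf']<.2: continue
            c,a,l=rod('wrist',d['pixels'],z,cal)
            print(n,round(d['conf'],2),np.round(d['location']),c.round(4),round(a,2),round(l,3))
    return im,cal
E
python3 - <<'E'
from h import *
look('w1',('column_a',.05),('column_a',.056))
for cam,p in(('side',[341,420]),('scene',[361,124])): print('bottle',plane(cam,p,0.02))
print(plane('side',[341,376],0.12),plane('scene',[364,80],.12))
E
```

```text
2.15 [0.506  0.2128 0.2225] [ 1.7997e+02 -2.0000e-02 -1.7984e+02] grip 0.04
column_a 0.94 [471.  53.] [0.3515 0.3405] 30.01 0.097
column_a 0.9 [353. 372.] [0.6749 0.2522] 72.49 0.07
column_a 0.89 [308.  47.] [0.351  0.1959] -55.72 0.109
column_a 0.81 [212. 224.] [0.5041 0.1042] 1.57 0.132
column_a 0.74 [427. 228.] [0.5071 0.3148] 1.57 0.124
column_a 0.71 [356. 229.] [0.5155 0.2447] 1.16 0.176
column_a 0.69 [283. 231.] [0.5108 0.1746] 1.33 0.093
column_a 0.49 [489. 286.] [0.5662 0.3828] 87.96 0.019
column_a 0.94 [471.  53.] [0.353  0.3382] 30.01 0.095
column_a 0.9 [353. 372.] [0.6706 0.2515] 72.49 0.068
column_a 0.89 [308.  47.] [0.3525 0.1963] -55.72 0.107
column_a 0.81 [212. 224.] [0.5028 0.1062] 1.57 0.13
column_a 0.74 [427. 228.] [0.5058 0.313 ] 1.57 0.121
column_a 0.71 [356. 229.] [0.514  0.2442] 1.16 0.172
column_a 0.69 [283. 231.] [0.5094 0.1753] 1.33 0.091
column_a 0.49 [489. 286.] [0.5638 0.3798] 87.96 0.018
bottle [[0.46889017 0.53335698 0.02      ]]
bottle [[0.4853533  0.48721008 0.02      ]]
[[0.47287205 0.50290322 0.12      ]] [[0.46049849 0.53866897 0.12      ]]
```

View pics/w1.png

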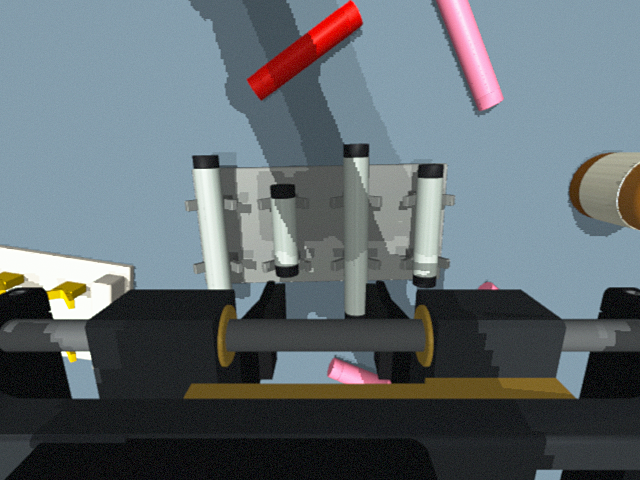

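The wrist view shows the rods C, A, D, B from left to right, at columns 207, 285, 356 and 428, with row spacing of 70 mm in y and lengths that fit. The pink and red rods lie off the rack. Of the look-alikes, only the grey black-ringed rods in the rack fit the description. Next I look at the storage rack.

Emit:
apply_moves --pt "-0.35 -1 0 0 0 0 0.46" --pt "-0.35 -1 0 0 0 0 0.46" --pt "-0.35 -1 0 0 0 0 0.46" --pt "-0.35 -1 0 0 0 0 0.46" --pt "-0.35 -1 0 0 0 0 0.46"

```text
time_s: 2.8
tool_pos: [0.5778, 0.0033, 0.223]
tool_rot: [-179.8, 0.1, 179.5]
force: [1.0, -0.1, -0.2]
grip_width: 0.0397
grasp_force: 0.0
```

Emit:
apply_moves --pt "-0.35 -0.95 0 0 0 0.14 0.46" --pt "-0.35 -0.95 0 0 0 0.14 0.46" --pt "-0.35 -0.95 0 0 0 0.14 0.46" --pt "-0.35 -0.95 0 0 0 0.14 0.46" --pt "-0.35 -0.95 0 0 0 0.14 0.46" --pt "-0.35 -0.95 0 0 0 0.14 0.46" --pt "-0.35 -0.95 0 0 0 0.14 0.46" --pt "-0.35 -0.95 0 0 0 0.14 0.46"

```text
time_s: 3.6
tool_pos: [0.6471, -0.1765, 0.2226]
tool_rot: [179.9, -0.0, 168.1]
force: [0.1, -0.1, 0.3]
grip_width: 0.0399
grasp_force: 0.0
```

```bash
python3 - <<'E'
from h import *
im,cal=look('w2',('cradle_1',.044),('blue_block',.04))
hsv=cv2.cvtColor(im,cv2.COLOR_RGB2HSV)
m=cv2.inRange(hsv,(20,110,90),(35,255,255))
n,l,s,c=cv2.connectedComponentsWithStats(m)
for i in range(1,n):
    if s[i,4]>60:
        ys,xs=np.nonzero(l==i); x,y,w,h,a=s[i]
        mid=[x+w/2,y+h/2]; print(s[i],plane('wrist',mid,.040,cal).round(4))
E
```

```text
3.6 [ 0.6471 -0.1765  0.2226] [179.9   -0.   168.13] grip 0.0399
cradle_1 0.97 [201. 208.] [ 0.5825 -0.287 ] -5.84 0.076
cradle_1 0.9 [419. 198.] [ 0.6173 -0.0755] -9.36 0.074
cradle_1 0.64 [346. 206.] [ 0.6058 -0.1459] -8.61 0.075
cradle_1 0.6 [271. 207.] [ 0.594  -0.2162] -7.38 0.077
cradle_1 0.56 [619.  53.] [0.5465 0.111 ] 3.14 0.083
blue_block 0.64 [159. 180.] [ 0.5757 -0.3226] -9.69 0.107
[394 133  55  14 596] [[ 0.5856 -0.0687  0.04  ]]
[318 137  54  13 590] [[ 0.5739 -0.1403  0.04  ]]
[242 140  54  14 579] [[ 0.5621 -0.2116  0.04  ]]
[166 144  55  14 585] [[ 0.5509 -0.283   0.04  ]]
[393 199  52  17 618] [[ 0.6491 -0.0796  0.04  ]]
[321 201  52  18 591] [[ 0.6368 -0.1504  0.04  ]]
[249 204  52  18 589] [[ 0.6249 -0.2215  0.04  ]]
[177 207  52  19 604] [[ 0.6135 -0.293   0.04  ]]
[218 307  10  59 232] [[ 0.7474 -0.3115  0.04  ]]
[421 306  13  60 360] [[ 0.7937 -0.0896  0.04  ]]
[440 378  12  12  87] [[ 0.86   -0.0766  0.04  ]]
[221 384  18   7  62] [[ 0.8127 -0.3223  0.04  ]]
```

View pics/w2.png

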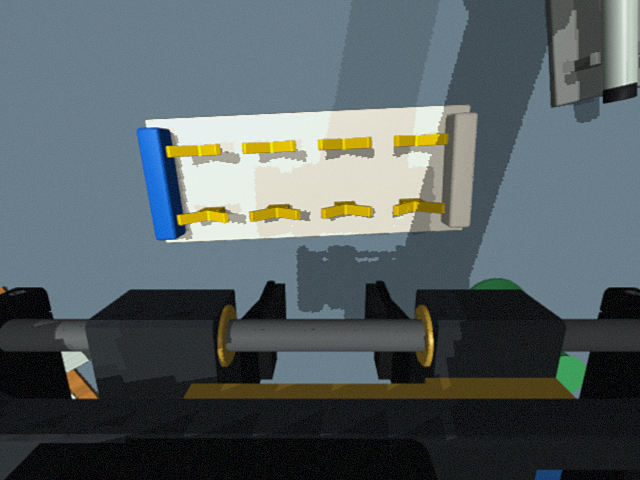

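The wrist view shows the yellow cradle supports in pairs at columns 193/203, 269/275, 345/347 and 421/419, with the blue block at far left (158,183). So A goes left-most at about (.582,-.284), then B (.593,-.215), C (.6045,-.146) and D (.616,-.0765), all with cradle yaw -9.4°. The pitch checks at 70 mm. I start with C.

Emit:
apply_moves --pt "0.45 0.64 0 0 0 0 0.46" --pt "0.45 0.64 0 0 0 0 0.46" --pt "0.45 0.64 0 0 0 0 0.46" --pt "0.45 0.64 0 0 0 0 0.46"

```text
time_s: 4.15
tool_pos: [0.5838, -0.0265, 0.2227]
tool_rot: [179.7, -0.1, 168.6]
force: [0.8, 0.5, -0.5]
grip_width: 0.04
grasp_force: 0.0
```

Emit:
apply_moves --pt "0.496 0.6 0 0 0 -0.155 0.46" --pt "0.496 0.6 0 0 0 -0.155 0.46" --pt "0.496 0.6 0 0 0 -0.155 0.46" --pt "0.496 0.6 0 0 0 -0.155 0.46" --pt "0.496 0.6 0.5 0 0 -0.155 0.46" --pt "0.496 0.6 0.5 0 0 -0.155 0.46" --pt "0.496 0.6 0.5 0 0 -0.155 0.46" --pt "0.496 0.6 0.5 0 0 -0.155 0.46"

```text
time_s: 4.95
tool_pos: [0.5137, 0.1022, 0.1232]
tool_rot: [-180.0, -0.0, -178.8]
force: [1.3, 0.3, 0.7]
grip_width: 0.0404
grasp_force: 0.0
```

```bash
python3 - <<'E'
from h import *
look('w3',('column_a',.05))
E
```

```text
4.95 [0.5137 0.1022 0.1232] [-1.7997e+02 -4.0000e-02 -1.7877e+02] grip 0.0404
column_a 0.92 [533. 208.] [0.4831 0.2444] 2.02 0.113
column_a 0.67 [326. 236.] [0.5157 0.1046] 1.68 0.155
column_a 0.67 [426.  25.] [0.367  0.1656] -61.28 0.069
column_a 0.65 [425. 241.] [0.5098 0.1741] -1.58 0.092
column_a 0.58 [554. 476.] [0.7044 0.2989] 83.64 0.02
```

View pics/w3.png

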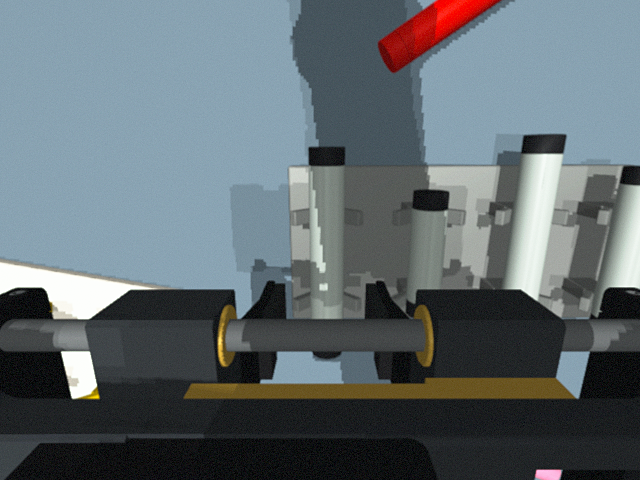

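The fingers straddle the left rod, C (328,250), and the wrist measurement agrees to about 2 mm. Descending and gripping.

Emit:
apply_moves --pt "-0.007 0.012 0.2 0 0 0 0.46" --pt "-0.007 0.012 0.38 0 0 0 0.46" --pt "-0.007 0.012 0.46 0 0 0 0.46" --pt "-0.007 0.012 0.46 0 0 0 0.46" --pt "-0.007 0.012 0.46 0 0 0 0.1" --pt "-0.007 0.012 0.46 0 0 0 0.1" --pt "-0.007 0.012 0.46 0 0 0 0.1" --pt "-0.007 0.012 0.46 0 0 0 0.1" --pt "-0.007 0.012 0.46 0 0 0 0.1" --grip_force 25

```text
time_s: 5.95
tool_pos: [0.517, 0.1032, 0.0327]
tool_rot: [-179.9, 0.2, -178.8]
force: [-0.1, -5.7, 5.5]
grip_width: 0.0236
grasp_force: 25.0
```

Emit:
apply_moves --pt "0 0 -0.1 0 0 0 0.1" --pt "0 0 -0.3 0 0 0 0.1" --pt "0 0 -0.5 0 0 0 0.1" --pt "0 0 -0.6 0 0 0 0.1" --pt "0 0 -0.6 0 0 0 0.1"

```text
time_s: 6.45
tool_pos: [0.5174, 0.106, 0.1547]
tool_rot: [179.8, 0.4, -178.7]
force: [-1.1, -0.3, -2.0]
grip_width: 0.0235
grasp_force: 25.0
```

Emit:
apply_moves --pt "-0.2 -0.64 0 0 0 0 0.1" --pt "-0.2 -0.64 0 0 0 0 0.1" --pt "-0.2 -0.64 0 0 0 0 0.1" --pt "-0.2 -0.64 0 0 0 0 0.1"

```text
time_s: 6.85
tool_pos: [0.5576, -0.0291, 0.1494]
tool_rot: [-179.8, -0.0, -179.3]
force: [-0.5, -0.4, -2.6]
grip_width: 0.0234
grasp_force: 25.0
```

Emit:
apply_moves --pt "-0.217 -0.63 0 0 0 0.125 0.1" --pt "-0.217 -0.63 0 0 0 0.125 0.1" --pt "-0.217 -0.63 0 0 0 0.125 0.1" --pt "-0.217 -0.63 0 0 0 0.125 0.1" --pt "-0.217 -0.63 0.2 0 0 0.125 0.1" --pt "-0.217 -0.63 0.2 0 0 0.125 0.1" --pt "-0.217 -0.63 0.2 0 0 0.125 0.1"

```text
time_s: 7.55
tool_pos: [0.6026, -0.1453, 0.1092]
tool_rot: [180.0, -0.2, 170.6]
force: [0.5, -0.3, -2.0]
grip_width: 0.0228
grasp_force: 25.0
```

```bash
python3 - <<'E'
from h import *
o=env.get_obs()
look('w4',('column_a',o['tool_pos'][2]+.019),('cradle_1',.05))
E
```

```text
7.55 [ 0.6026 -0.1453  0.1092] [179.96  -0.21 170.58] grip 0.0228
cradle_1 0.97 [423. 217.] [ 0.5986 -0.0826] -37.5 0.064
cradle_1 0.79 [292. 221.] [ 0.5735 -0.1414] 80.4 0.049
cradle_1 0.7 [221. 219.] [ 0.5782 -0.2047] 19.44 0.063
cradle_1 0.68 [119. 223.] [ 0.5793 -0.2833] -15.93 0.083
```

View pics/w4.png

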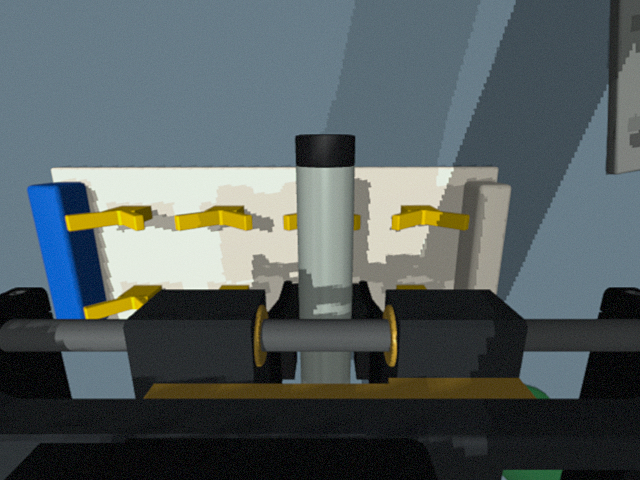

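```bash
python3 - <<'E'
from h import *
t=env.get_obs()['tool_pos']; u=np.array([np.cos(np.radians(-9.4)),np.sin(np.radians(-9.4))])
for z in(.128,.134,.14): 
    e=plane('wrist',[326,135],z)[0,:2]; print(z,'end',e.round(4),'mid off from tcp along rod',((e-t[:2])@u+.075).round(4))
for p in([322,219],[212,218],[430,217],[105,219]): print(plane('wrist',p,.052).round(4))
E
```

```text
0.128 end [ 0.5265 -0.1322] mid off from tcp along rod -0.0045
0.134 end [ 0.5267 -0.1323] mid off from tcp along rod -0.0043
0.14 end [ 0.5269 -0.1323] mid off from tcp along rod -0.0041
[[ 0.5748 -0.1425  0.052 ]]
[[ 0.5625 -0.2126  0.052 ]]
[[ 0.585  -0.0733  0.052 ]]
[[ 0.5517 -0.2811  0.052 ]]
```

Emit:
apply_moves --pt "-0.036 -0.006 0.1 0 0 0 0.1" --pt "-0.036 -0.006 0.25 0 0 0 0.1" --pt "-0.036 -0.006 0.33 0 0 0 0.1" --pt "-0.036 -0.006 0.38 0 0 0 0.1" --pt "-0.036 -0.006 0.385 0 0 0 0.1" --pt "-0.036 -0.006 0.385 0 0 0 0.1"

```text
time_s: 8.3
tool_pos: [0.6113, -0.1497, 0.0344]
tool_rot: [-180.0, 0.1, 170.5]
force: [0.2, 0.2, -2.1]
grip_width: 0.0231
grasp_force: 25.0
```

Emit:
apply_moves --pt "0 0 0 0 0 0 0.36" --pt "0 0 0 0 0 0 0.36" --pt "0 0 0 0 0 0 0.36" --pt "0 0 -0.15 0 0 0 0.36" --pt "0 0 -0.4 0 0 0 0.4" --pt "0 0 -0.6 0 0 0 0.46" --pt "0 0 -0.6 0 0 0 0.46"

```text
time_s: 9.0
tool_pos: [0.6149, -0.1511, 0.1611]
tool_rot: [180.0, 0.7, 170.5]
force: [-0.2, -0.5, -0.2]
grip_width: 0.0388
grasp_force: 0.0
```

```bash
python3 - <<'E'
from h import *
look('w5',('column_a',.05),('cradle_1',.052))
cv2.imwrite('pics/s5.png',viewer.read_camera('scene')[230:430,150:390,::-1].repeat(3,0).repeat(3,1))
for d in masks_of('scene','column_a'):
    if d['location'][1]>240: print(rod('scene',d['pixels'],.055))
E
```

```text
9.0 [ 0.6149 -0.1511  0.1611] [179.97   0.72 170.48] grip 0.0388
column_a 0.63 [323. 226.] [ 0.6075 -0.1469] -9.41 0.151
column_a 0.22 [549. 472.] [0.8929 0.0331] 69.72 0.025
cradle_1 0.89 [160. 249.] [ 0.5806 -0.2822] -9.07 0.077
cradle_1 0.88 [340. 195.] [ 0.6044 -0.1465] -10.12 0.075
cradle_1 0.84 [412. 245.] [ 0.6141 -0.0774] -8.86 0.077
cradle_1 0.78 [244. 253.] [ 0.5921 -0.2149] -9.23 0.076
(array([ 0.61840236, -0.15281931]), np.float64(-8.941553885611828), np.float64(0.1366788030800304))
```

View pics/s5.png

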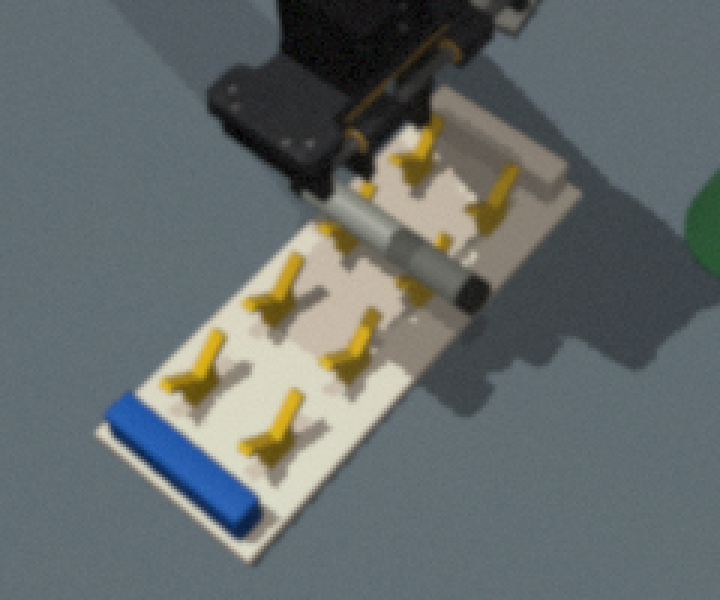

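C lies in cradle 3 with its middle within about 3 mm. Next is D.

Emit:
apply_moves --pt "0.41 0.93 0 0 0 0 0.46" --pt "0.41 0.93 0 0 0 0 0.46" --pt "0.41 0.93 0 0 0 0 0.46" --pt "0.41 0.93 0 0 0 0 0.46" --pt "0.41 0.93 0 0 0 0 0.46"

```text
time_s: 9.75
tool_pos: [0.5577, 0.0567, 0.1517]
tool_rot: [179.8, -0.3, 171.2]
force: [-0.4, -0.1, -0.3]
grip_width: 0.0402
grasp_force: 0.0
```

Emit:
apply_moves --pt "0.414 0.938 0 0 0 -0.127 0.46" --pt "0.414 0.938 0 0 0 -0.127 0.46" --pt "0.414 0.938 0 0 0 -0.127 0.46" --pt "0.414 0.938 0 0 0 -0.127 0.46" --pt "0.414 0.938 0 0 0 -0.127 0.46" --pt "0.414 0.938 0.2 0 0 -0.127 0.46" --pt "0.414 0.938 0.2 0 0 -0.127 0.46" --pt "0.414 0.938 0.2 0 0 -0.127 0.46"

```text
time_s: 10.55
tool_pos: [0.5092, 0.2446, 0.1124]
tool_rot: [-179.9, -0.2, -178.7]
force: [-0.0, 1.0, 0.2]
grip_width: 0.0398
grasp_force: 0.0
```

```bash
python3 - <<'E'
from h import *
look('w6',('column_a',.05))
E
```

```text
10.55 [0.5092 0.2446 0.1124] [-1.7986e+02 -1.7000e-01 -1.7866e+02] grip 0.0398
column_a 0.93 [428. 232.] [0.4956 0.3139] -0.9 0.101
column_a 0.82 [214.  24.] [0.3679 0.185 ] -63.81 0.067
column_a 0.72 [320. 238.] [0.5155 0.2445] 1.37 0.176
column_a 0.66 [217. 243.] [0.5064 0.1745] 4.54 0.085
column_a 0.57 [509.  43.] [0.3727 0.3473] 32.32 0.054
column_a 0.47 [566. 384.] [0.6013 0.4303] 48.5 0.027
```

Emit:
apply_moves --pt "-0.03 0 0 0 0 0 0.46" --pt "-0.03 0 0.2 0 0 0 0.46" --pt "-0.03 0 0.35 0 0 0 0.46" --pt "-0.03 0 0.4 0 0 0 0.46" --pt "-0.03 0 0.4 0 0 0 0.46" --pt "-0.03 0 0.4 0 0 0 0.1" --pt "-0.03 0 0.4 0 0 0 0.1" --pt "-0.03 0 0.4 0 0 0 0.1" --pt "-0.03 0 0.4 0 0 0 0.1" --pt "-0.03 0 0.4 0 0 0 0.1" --grip_force 30

```text
time_s: 11.65
tool_pos: [0.5175, 0.2433, 0.0353]
tool_rot: [-179.8, 0.1, -178.7]
force: [-0.2, -6.9, 3.6]
grip_width: 0.0233
grasp_force: 30.0
```

Emit:
apply_moves --pt "0 0 -0.1 0 0 0 0.1" --pt "0 0 -0.3 0 0 0 0.1" --pt "0 0 -0.5 0 0 0 0.1" --pt "0 0 -0.6 0 0 0 0.1" --pt "0 0 -0.6 0 0 0 0.1" --pt "0 0 -0.6 0 0 0 0.1"

```text
time_s: 12.25
tool_pos: [0.5154, 0.2463, 0.1532]
tool_rot: [180.0, -0.0, -178.6]
force: [-0.6, -0.3, -3.9]
grip_width: 0.0233
grasp_force: 30.0
```

Emit:
apply_moves --pt "-0.235 -0.816 0 0 0 0 0.1" --pt "-0.235 -0.816 0 0 0 0 0.1" --pt "-0.235 -0.816 0 0 0 0 0.1" --pt "-0.235 -0.816 0 0 0 0 0.1" --pt "-0.235 -0.816 0 0 0 0 0.1"

```text
time_s: 12.75
tool_pos: [0.5664, 0.0783, 0.1512]
tool_rot: [-179.8, -0.2, -179.0]
force: [-0.5, -0.2, -3.5]
grip_width: 0.0231
grasp_force: 30.0
```

Emit:
apply_moves --pt "-0.235 -0.816 0 0 0 0.127 0.1" --pt "-0.235 -0.816 0 0 0 0.127 0.1" --pt "-0.235 -0.816 0 0 0 0.127 0.1" --pt "-0.235 -0.816 0 0 0 0.127 0.1" --pt "-0.235 -0.816 0 0 0 0.127 0.1" --pt "-0.235 -0.816 0.2 0 0 0.127 0.1" --pt "-0.235 -0.816 0.2 0 0 0.127 0.1" --pt "-0.235 -0.816 0.2 0 0 0.127 0.1" --pt "-0.235 -0.816 0.2 0 0 0.127 0.1"

```text
time_s: 13.65
tool_pos: [0.6185, -0.0764, 0.1144]
tool_rot: [180.0, 0.1, 170.6]
force: [0.3, -0.4, -3.1]
grip_width: 0.0234
grasp_force: 30.0
```

```bash
cat >> h.py <<'E'
def heldoff(tag,L,im,cal):
    # far end of held rod: top of dark ring in columns near the finger midline
    t=env.get_obs()['tool_pos']; g=cv2.cvtColor(im,cv2.COLOR_RGB2GRAY)[:,312:340].mean(1)
    print('gray',[(i,int(g[i])) for i in range(90,240,2) if g[i]<60])
    r=next((i for i in range(60,280) if g[i]<60),None)
    u=np.array([np.cos(np.radians(-9.4)),np.sin(np.radians(-9.4))])
    e=plane('wrist',[326,r],t[2]+.022,cal)[0,:2]; print('row',r,'end',e.round(4),'off',((e-t[:2])@u+L/2).round(4))
E
python3 - <<'E'
from h import *
im,cal=look('w7',('cradle_1',.052)); heldoff('w7',.18,im,cal)
E
```

```text
13.65 [ 0.6185 -0.0764  0.1144] [1.7997e+02 6.0000e-02 1.7060e+02] grip 0.0234
cradle_1 0.82 [235. 215.] [ 0.5885 -0.1322] 29.23 0.07
cradle_1 0.79 [292. 210.] [ 0.5848 -0.072 ] 80.21 0.049
cradle_1 0.76 [ 46. 214.] [ 0.5834 -0.2595] -4.16 0.078
cradle_1 0.65 [123. 215.] [ 0.5907 -0.2118] -12.78 0.08
cradle_1 0.27 [214. 221.] [ 0.5793 -0.1417] -9.29 0.092
gray [(104, 42), (106, 54), (108, 52), (110, 51), (112, 50), (114, 48), (116, 46), (118, 45), (120, 44), (122, 42), (124, 40), (126, 40), (128, 38), (130, 36), (132, 36), (134, 33), (136, 48)]
row 103 end [ 0.5293 -0.0603] off -0.0012
```

View pics/w7.png

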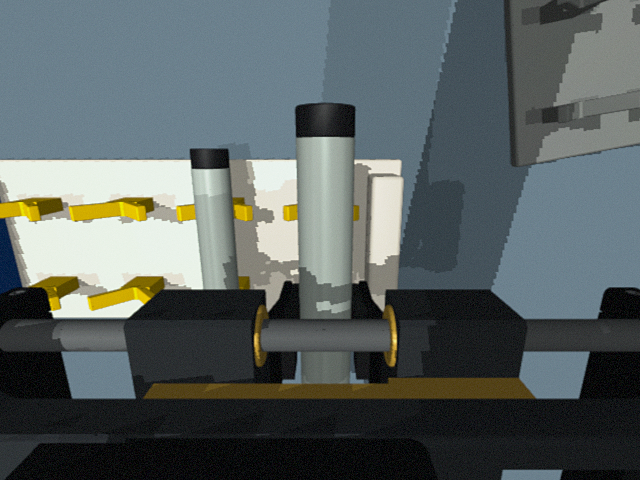

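D is held over cradle 4 (rod at column 325, supports centred near column 321), with its middle about 1 mm from the TCP. Lowering it.

Emit:
apply_moves --pt "0 -0.006 0.1 0 0 0 0.1" --pt "0 -0.006 0.25 0 0 0 0.1" --pt "0 -0.006 0.35 0 0 0 0.1" --pt "0 -0.006 0.4 0 0 0 0.1" --pt "0 -0.006 0.4 0 0 0 0.1" --pt "0 -0.006 0.4 0 0 0 0.1"

```text
time_s: 14.35
tool_pos: [0.6187, -0.079, 0.0349]
tool_rot: [180.0, 0.1, 170.5]
force: [-0.6, -0.7, -1.7]
grip_width: 0.0228
grasp_force: 30.0
```

Emit:
apply_moves --pt "0 0 0 0 0 0 0.34" --pt "0 0 0 0 0 0 0.34" --pt "0 0 0 0 0 0 0.34" --pt "0 0 -0.15 0 0 0 0.34" --pt "0 0 -0.4 0 0 0 0.4" --pt "0 0 -0.6 0 0 0 0.46" --pt "0 0 -0.6 0 0 0 0.46" --pt "0 0 -0.6 0 0 0 0.46"

```text
time_s: 15.15
tool_pos: [0.6186, -0.0787, 0.155]
tool_rot: [179.9, 0.2, 170.5]
force: [0.3, -0.4, -0.9]
grip_width: 0.0395
grasp_force: 0.0
```

```bash
python3 - <<'E'
from h import *
look('w8',('column_a',.05),('cradle_1',.052))
E
```

```text
15.15 [ 0.6186 -0.0787  0.155 ] [1.7994e+02 1.7000e-01 1.7051e+02] grip 0.0395
column_a 0.89 [234. 228.] [ 0.5999 -0.1455] -8.45 0.134
column_a 0.71 [324. 219.] [ 0.6053 -0.0755] -9.39 0.154
cradle_1 0.93 [250. 210.] [ 0.6025 -0.1459] -12.08 0.08
cradle_1 0.92 [157. 264.] [ 0.5915 -0.2127] -8.25 0.077
cradle_1 0.74 [342. 204.] [ 0.6155 -0.0771] -9.98 0.075
cradle_1 0.64 [ 74. 264.] [ 0.5808 -0.277 ] -10.84 0.078
```

Emit:
apply_moves --pt "0.37 0.58 0 0 0 0 0.46" --pt "0.37 0.58 0 0 0 0 0.46" --pt "0.37 0.58 0 0 0 0 0.46" --pt "0.37 0.58 0 0 0 0 0.46"

```text
time_s: 15.7
tool_pos: [0.5608, 0.0552, 0.1517]
tool_rot: [179.9, -0.3, 171.1]
force: [0.9, -0.2, -0.3]
grip_width: 0.0399
grasp_force: 0.0
```

Emit:
apply_moves --pt "0.374 0.578 0 0 0 -0.127 0.46" --pt "0.374 0.578 0 0 0 -0.127 0.46" --pt "0.374 0.578 0 0 0 -0.127 0.46" --pt "0.374 0.578 0 0 0 -0.127 0.46" --pt "0.374 0.578 0.2 0 0 -0.127 0.46" --pt "0.374 0.578 0.2 0 0 -0.127 0.46" --pt "0.374 0.578 0.2 0 0 -0.127 0.46" --pt "0.374 0.578 0.2 0 0 -0.127 0.46"

```text
time_s: 16.5
tool_pos: [0.5101, 0.1734, 0.1145]
tool_rot: [180.0, 0.1, -178.7]
force: [0.2, 0.3, 1.1]
grip_width: 0.0397
grasp_force: 0.0
```

```bash
python3 - <<'E'
from h import *
look('w9',('column_a',.05))
E
```

```text
16.5 [0.5101 0.1734 0.1145] [ 1.7999e+02  6.0000e-02 -1.7867e+02] grip 0.0397
column_a 0.95 [534. 230.] [0.49   0.3145] 3.02 0.089
column_a 0.93 [612.  43.] [0.3723 0.3373] 32.78 0.056
column_a 0.83 [324. 255.] [0.5084 0.1742] 1.34 0.089
column_a 0.77 [323.  23.] [0.3673 0.1755] -62.65 0.066
column_a 0.43 [585. 353.] [0.5783 0.3681] 61.68 0.01
```

Emit:
apply_moves --pt "0 0.004 0 0 0 0 0.46" --pt "0 0.004 0.2 0 0 0 0.46" --pt "0 0.004 0.35 0 0 0 0.46" --pt "0 0.004 0.405 0 0 0 0.46" --pt "0 0.004 0.405 0 0 0 0.46" --pt "0 0.004 0.405 0 0 0 0.1" --pt "0 0.004 0.405 0 0 0 0.1" --pt "0 0.004 0.405 0 0 0 0.1" --pt "0 0.004 0.405 0 0 0 0.1" --pt "0 0.004 0.405 0 0 0 0.1" --grip_force 25

```text
time_s: 17.6
tool_pos: [0.5106, 0.1731, 0.0341]
tool_rot: [-179.9, 0.1, -178.7]
force: [-0.3, -5.2, 4.2]
grip_width: 0.0229
grasp_force: 25.0
```

Emit:
apply_moves --pt "0 0 -0.1 0 0 0 0.1" --pt "0 0 -0.3 0 0 0 0.1" --pt "0 0 -0.5 0 0 0 0.1" --pt "0 0 -0.6 0 0 0 0.1" --pt "0 0 -0.6 0 0 0 0.1" --pt "0 0 -0.6 0 0 0 0.1"

```text
time_s: 18.2
tool_pos: [0.5089, 0.1752, 0.1525]
tool_rot: [180.0, 0.0, -178.6]
force: [-0.5, 0.3, -2.0]
grip_width: 0.0233
grasp_force: 25.0
```

Emit:
apply_moves --pt "-0.105 -0.77 0 0 0 0 0.1" --pt "-0.105 -0.77 0 0 0 0 0.1" --pt "-0.105 -0.77 0 0 0 0 0.1" --pt "-0.105 -0.77 0 0 0 0 0.1"

```text
time_s: 18.6
tool_pos: [0.5331, 0.0128, 0.1509]
tool_rot: [-179.7, -0.1, -179.2]
force: [-0.5, -0.3, -0.6]
grip_width: 0.0232
grasp_force: 25.0
```

Emit:
apply_moves --pt "-0.105 -0.77 0 0 0 0 0.1" --pt "-0.105 -0.77 0 0 0 0 0.1" --pt "-0.105 -0.77 0 0 0 0 0.1" --pt "-0.105 -0.77 0 0 0 0 0.1"

```text
time_s: 19.0
tool_pos: [0.5569, -0.1405, 0.151]
tool_rot: [-179.7, -0.1, -179.2]
force: [-0.2, 0.1, -1.9]
grip_width: 0.0234
grasp_force: 25.0
```

Emit:
apply_moves --pt "-0.107 -0.77 0 0 0 0.127 0.1" --pt "-0.107 -0.77 0 0 0 0.127 0.1" --pt "-0.107 -0.77 0 0 0 0.127 0.1" --pt "-0.107 -0.77 0 0 0 0.127 0.1" --pt "-0.107 -0.77 0 0 0 0.127 0.1" --pt "-0.107 -0.77 0.2 0 0 0.127 0.1" --pt "-0.107 -0.77 0.2 0 0 0.127 0.1" --pt "-0.107 -0.77 0.2 0 0 0.127 0.1" --pt "-0.107 -0.77 0.2 0 0 0.127 0.1"

```text
time_s: 19.9
tool_pos: [0.5849, -0.2843, 0.1138]
tool_rot: [180.0, 0.1, 170.6]
force: [-0.6, -0.3, -1.4]
grip_width: 0.0232
grasp_force: 25.0
```

```bash
python3 - <<'E'
from h import *
im,cal=look('w10',('cradle_1',.052)); heldoff('w10',.09,im,cal)
E
```

```text
19.9 [ 0.5849 -0.2843  0.1138] [1.7998e+02 8.0000e-02 1.7060e+02] grip 0.0232
cradle_1 0.9 [324. 207.] [ 0.5476 -0.279 ] 81.56 0.049
cradle_1 0.85 [503. 218.] [ 0.6015 -0.1485] 1.4 0.087
cradle_1 0.59 [420. 213.] [ 0.5835 -0.2181] -18.23 0.064
gray [(214, 30), (216, 12), (218, 15), (220, 15), (222, 14), (224, 45), (226, 32), (228, 30), (230, 31), (232, 30), (234, 30), (236, 29), (238, 29)]
row 214 end [ 0.537 -0.275] off -0.004
```

View pics/w10.png

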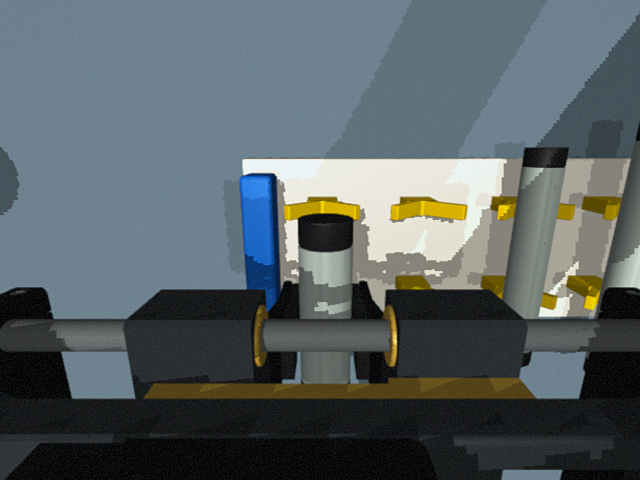

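A is held over the cradle beside the blue block (rod at column 326, its supports spanning 285–360). Lowering it.

Emit:
apply_moves --pt "0 -0.003 0.1 0 0 0 0.1" --pt "0 -0.003 0.25 0 0 0 0.1" --pt "0 -0.003 0.35 0 0 0 0.1" --pt "0 -0.003 0.4 0 0 0 0.1" --pt "0 -0.003 0.4 0 0 0 0.1" --pt "0 -0.003 0.4 0 0 0 0.1"

```text
time_s: 20.6
tool_pos: [0.5848, -0.2863, 0.0338]
tool_rot: [-180.0, 0.1, 170.5]
force: [0.2, -0.1, -0.6]
grip_width: 0.0232
grasp_force: 25.0
```

Emit:
apply_moves --pt "0 0 0 0 0 0 0.34" --pt "0 0 0 0 0 0 0.34" --pt "0 0 0 0 0 0 0.34" --pt "0 0 -0.15 0 0 0 0.34" --pt "0 0 -0.4 0 0 0 0.4" --pt "0 0 -0.6 0 0 0 0.46" --pt "0 0 -0.6 0 0 0 0.46" --pt "0 0 -0.6 0 0 0 0.46"

```text
time_s: 21.4
tool_pos: [0.5845, -0.2862, 0.1539]
tool_rot: [180.0, 0.2, 170.5]
force: [-0.5, 1.0, 0.0]
grip_width: 0.0396
grasp_force: 0.0
```

```bash
python3 - <<'E'
from h import *
look('w11',('column_a',.05),('cradle_1',.052))
E
```

```text
21.4 [ 0.5845 -0.2862  0.1539] [1.800e+02 1.500e-01 1.705e+02] grip 0.0396
column_a 0.88 [321. 245.] [ 0.5852 -0.2849] -9.14 0.095
column_a 0.88 [505. 219.] [ 0.5886 -0.1434] -9.48 0.111
column_a 0.79 [596. 218.] [ 0.6053 -0.0749] -9.18 0.154
cradle_1 0.89 [342. 207.] [ 0.5817 -0.2844] -8.1 0.075
cradle_1 0.73 [409. 261.] [ 0.5907 -0.2155] -8.66 0.077
cradle_1 0.73 [565. 258.] [ 0.6126 -0.0837] -5.11 0.081
cradle_1 0.71 [480. 264.] [ 0.6022 -0.1484] -10.7 0.077
```

Emit:
apply_moves --pt "0.292 0.965 0 0 0 0 0.46" --pt "0.292 0.965 0 0 0 0 0.46" --pt "0.292 0.965 0 0 0 0 0.46" --pt "0.292 0.965 0 0 0 0 0.46" --pt "0.292 0.965 0 0 0 0 0.46"

```text
time_s: 22.05
tool_pos: [0.557, -0.0761, 0.1506]
tool_rot: [179.7, -0.3, 171.2]
force: [-0.1, 0.3, -0.3]
grip_width: 0.0401
grasp_force: 0.0
```

Emit:
apply_moves --pt "0.292 0.965 0 0 0 0 0.46" --pt "0.292 0.965 0 0 0 0 0.46" --pt "0.292 0.965 0 0 0 0 0.46" --pt "0.292 0.965 0 0 0 0 0.46" --pt "0.292 0.965 0 0 0 0 0.46"

```text
time_s: 22.55
tool_pos: [0.5299, 0.1227, 0.1509]
tool_rot: [179.9, -0.2, 171.2]
force: [0.2, -0.3, -0.1]
grip_width: 0.0398
grasp_force: 0.0
```

Emit:
apply_moves --pt "0.292 0.965 0 0 0 -0.127 0.46" --pt "0.292 0.965 0 0 0 -0.127 0.46" --pt "0.292 0.965 0 0 0 -0.127 0.46" --pt "0.292 0.965 0 0 0 -0.127 0.46" --pt "0.292 0.965 0 0 0 -0.127 0.46" --pt "0.292 0.965 0.2 0 0 -0.127 0.46" --pt "0.292 0.965 0.2 0 0 -0.127 0.46" --pt "0.292 0.965 0.2 0 0 -0.127 0.46" --pt "0.292 0.965 0.2 0 0 -0.127 0.46"

```text
time_s: 23.45
tool_pos: [0.5076, 0.3134, 0.1137]
tool_rot: [180.0, 0.1, -178.7]
force: [-0.5, 0.0, -0.7]
grip_width: 0.0402
grasp_force: 0.0
```

```bash
python3 - <<'E'
from h import *
look('w12',('column_a',.05))
E
```

```text
23.45 [0.5076 0.3134 0.1137] [ 1.7997e+02  6.0000e-02 -1.7866e+02] grip 0.0402
column_a 0.9 [406.  41.] [0.3722 0.3573] 31.86 0.053
column_a 0.7 [322. 241.] [0.498  0.3141] 1.33 0.104
column_a 0.69 [107.  25.] [0.3682 0.1944] -64.6 0.07
```

View pics/w12.png

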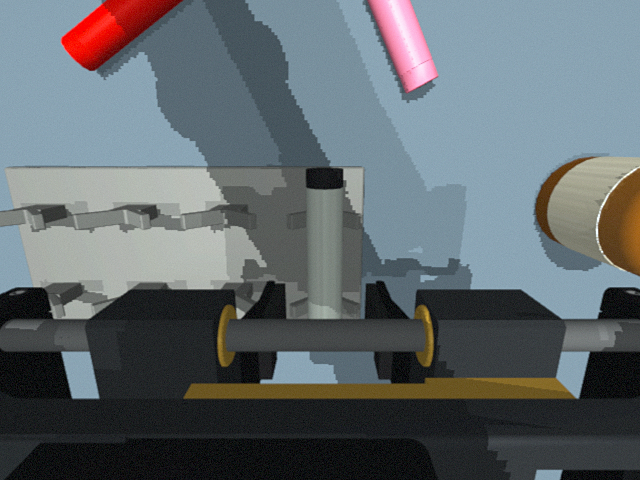

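B (325,240) is centred between the fingers, in the last occupied grey cradle. The bottle at the right is clear of the gripper body.

Emit:
apply_moves --pt "0 0.003 0 0 0 0 0.46" --pt "0 0.003 0.2 0 0 0 0.46" --pt "0 0.003 0.35 0 0 0 0.46" --pt "0 0.003 0.4 0 0 0 0.46" --pt "0 0.003 0.4 0 0 0 0.46" --pt "0 0.003 0.4 0 0 0 0.1" --pt "0 0.003 0.4 0 0 0 0.1" --pt "0 0.003 0.4 0 0 0 0.1" --pt "0 0.003 0.4 0 0 0 0.1" --pt "0 0.003 0.4 0 0 0 0.1" --grip_force 25

```text
time_s: 24.55
tool_pos: [0.5079, 0.3131, 0.0342]
tool_rot: [-179.9, 0.1, -178.7]
force: [-0.7, -5.6, 6.8]
grip_width: 0.0234
grasp_force: 25.0
```

Emit:
apply_moves --pt "0 0 -0.1 0 0 0 0.1" --pt "0 0 -0.3 0 0 0 0.1" --pt "0 0 -0.5 0 0 0 0.1" --pt "0 0 -0.6 0 0 0 0.1" --pt "0 0 -0.6 0 0 0 0.1" --pt "0 0 -0.6 0 0 0 0.1"

```text
time_s: 25.15
tool_pos: [0.5061, 0.3149, 0.1521]
tool_rot: [180.0, -0.0, -178.6]
force: [-0.9, -0.9, -2.2]
grip_width: 0.0235
grasp_force: 25.0
```

Emit:
apply_moves --pt "-0.126 -0.888 0 0 0 0 0.1" --pt "-0.126 -0.888 0 0 0 0 0.1" --pt "-0.126 -0.888 0 0 0 0 0.1" --pt "-0.126 -0.888 0 0 0 0 0.1" --pt "-0.126 -0.888 0 0 0 0 0.1"

```text
time_s: 25.65
tool_pos: [0.5358, 0.1307, 0.1505]
tool_rot: [-179.8, -0.2, -179.1]
force: [0.3, 0.5, -1.5]
grip_width: 0.0234
grasp_force: 25.0
```

Emit:
apply_moves --pt "-0.126 -0.888 0 0 0 0 0.1" --pt "-0.126 -0.888 0 0 0 0 0.1" --pt "-0.126 -0.888 0 0 0 0 0.1" --pt "-0.126 -0.888 0 0 0 0 0.1" --pt "-0.126 -0.888 0 0 0 0 0.1"

```text
time_s: 26.15
tool_pos: [0.5648, -0.0448, 0.1508]
tool_rot: [-179.8, -0.1, -179.0]
force: [0.9, 0.1, -2.5]
grip_width: 0.0228
grasp_force: 25.0
```

Emit:
apply_moves --pt "-0.125 -0.888 0 0 0 0.127 0.1" --pt "-0.125 -0.888 0 0 0 0.127 0.1" --pt "-0.125 -0.888 0 0 0 0.127 0.1" --pt "-0.125 -0.888 0 0 0 0.127 0.1" --pt "-0.125 -0.888 0 0 0 0.127 0.1" --pt "-0.125 -0.888 0.2 0 0 0.127 0.1" --pt "-0.125 -0.888 0.2 0 0 0.127 0.1" --pt "-0.125 -0.888 0.2 0 0 0.127 0.1" --pt "-0.125 -0.888 0.2 0 0 0.127 0.1"

```text
time_s: 27.05
tool_pos: [0.596, -0.2149, 0.1134]
tool_rot: [180.0, 0.1, 170.6]
force: [0.3, 0.7, -1.0]
grip_width: 0.0233
grasp_force: 25.0
```

```bash
python3 - <<'E'
from h import *
im,cal=look('w13',('cradle_1',.052)); heldoff('w13',.12,im,cal)
E
```

```text
27.05 [ 0.596  -0.2149  0.1134] [1.7998e+02 6.0000e-02 1.7061e+02] grip 0.0233
cradle_1 0.88 [405. 214.] [ 0.5856 -0.1547] -45.71 0.07
cradle_1 0.85 [238. 212.] [ 0.5666 -0.2705] 26.09 0.07
cradle_1 0.67 [296. 213.] [ 0.5615 -0.2101] 80.75 0.049
cradle_1 0.57 [508. 216.] [ 0.6135 -0.0792] 2.39 0.086
gray [(178, 7), (180, 17), (182, 45), (184, 39), (186, 38), (188, 38), (190, 38), (192, 35), (194, 36), (196, 33), (198, 32), (200, 32), (202, 31), (204, 31), (206, 30), (208, 28), (210, 36)]
row 177 end [ 0.5336 -0.2032] off -0.0038
```

View pics/w13.png

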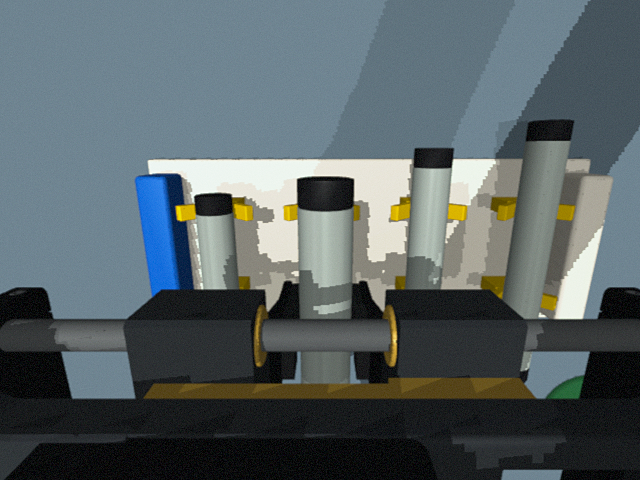

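B is over cradle 2, between A (214) and C (432), with the order correct. Lowering, then retreating upward.

Emit:
apply_moves --pt "0 -0.004 0.1 0 0 0 0.1" --pt "0 -0.004 0.25 0 0 0 0.1" --pt "0 -0.004 0.35 0 0 0 0.1" --pt "0 -0.004 0.4 0 0 0 0.1" --pt "0 -0.004 0.4 0 0 0 0.1" --pt "0 -0.004 0.4 0 0 0 0.1"

```text
time_s: 27.75
tool_pos: [0.596, -0.2172, 0.0338]
tool_rot: [-180.0, 0.1, 170.5]
force: [0.5, 0.0, -1.1]
grip_width: 0.0235
grasp_force: 25.0
```

Emit:
apply_moves --pt "0 0 0 0 0 0 0.34" --pt "0 0 0 0 0 0 0.34" --pt "0 0 0 0 0 0 0.34" --pt "0 0 -0.15 0 0 0 0.34" --pt "0 0 -0.4 0 0 0 0.4" --pt "-0.3 0.2 -1 0 0 0 0.46" --pt "-0.3 0.2 -1 0 0 0 0.46" --pt "-0.3 0.2 -1 0 0 0 0.46" --pt "-0.3 0.2 -1 0 0 0 0.46" --pt "-0.3 0.2 -1 0 0 0 0.46"

```text
time_s: 28.75
tool_pos: [0.6612, -0.1874, 0.2331]
tool_rot: [-180.0, 0.1, 170.5]
force: [-0.7, -0.0, -0.7]
grip_width: 0.0399
grasp_force: 0.0
```

```bash
python3 - <<'E'
from h import *
im,cal=look('w14',('column_a',.05),('cradle_1',.052))
viewer.read_camera('side')
for d in masks_of('side','flask'): print('flask',d['conf'],d['location'])
E
```

```text
28.75 [ 0.6612 -0.1874  0.2331] [-1.7998e+02  7.0000e-02  1.7054e+02] grip 0.0399
column_a 0.91 [280. 158.] [ 0.5932 -0.2153] -9.28 0.121
column_a 0.91 [428. 153.] [ 0.6181 -0.0774] -9.29 0.183
column_a 0.63 [355. 158.] [ 0.6078 -0.1467] -9.19 0.153
column_a 0.61 [209. 158.] [ 0.5836 -0.2848] -9.19 0.091
cradle_1 0.88 [339. 133.] [ 0.6051 -0.1464] -9.62 0.074
cradle_1 0.83 [223. 132.] [ 0.5819 -0.2835] -7.72 0.074
cradle_1 0.74 [296. 133.] [ 0.5937 -0.215 ] -8.97 0.074
cradle_1 0.68 [430. 153.] [ 0.6185 -0.0778] -9.28 0.183
cradle_1 0.59 [416. 129.] [ 0.6159 -0.078 ] -11.12 0.074
flask 0.83 [237.4, 222.0]
```

View pics/w14.png

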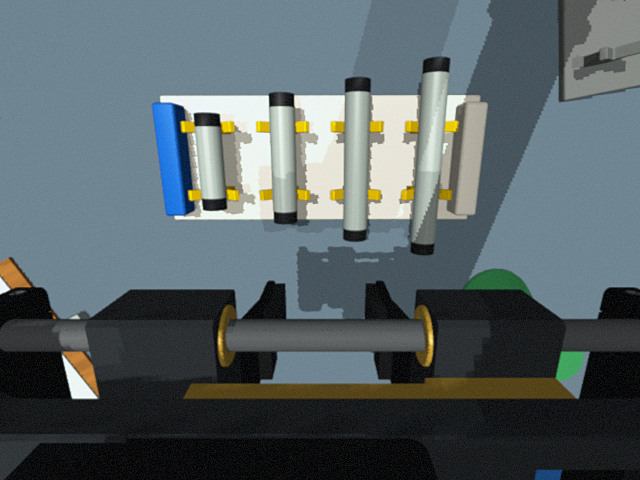

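The wrist view shows the four columns in order from the blue block: A (209,160), B (284,158), C (356,158), D (429,155). Each is within about 3 mm and 1° of its cradle, and the flask is still at (237,222) in the side view.

```bash
python3 -c "
from cell import env
print(env.sign_off())"
```

```text
the job is handed in; nothing more can be done
None
```

I moved all four columns into the yellow cradles in order of length, shortest beside the blue block. The last camera check showed each within about 3 mm and 1° of its cradle and the flask where it stood. I handed the job in at about 29 s of the 99 s limit; the hand-in returned no verdict.

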